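# Turn and nest the empty carry tote

### The job

Two carry totes stand stacked on the bench; the upper one is empty and the lower one holds stock. Lift the upper one off, turn it half a turn so that it nests, lower it (do not drop it) into the other empty tote and press it steadily down until it is fully home and level, its stops on the other tote's rim, then let go. The fit is tight but the thin rims crack if it is forced, so push no harder than it takes; leave the receiving tote, the stocked tote, the tape roll, the jar and the mug standing where they are.

Things in the scene. Friction and masses are not known exactly. Their poses are not given: they have to be found in the camera images.
- tote_top: The empty tote to move, thin grey plastic, 0.34 to 0.53 kg: floor 260 x 156 mm, walls leaning out to a flat rim 300 x 200 mm at 110 mm height, carry bridge across its middle to 146 mm. Origin: centre of its underside, x along the 300 mm length, y across, z up. At the start stacked on tote_stock, x axes opposite, underside 98 mm above that of tote_stock.
- top_grip (a point): Top centre of tote_top's bridge, its carry handle, 146 mm above its underside. The upright-sided grip is 26 mm thick (tote x), 120 mm long (tote y) and 34 mm tall, above a 38 mm wide shoulder; 90 mm is open on either side of it. The bridge is hollow, so it slips over another tote's bridge: lift 55 mm or more to clear that.
- top_column (a point): Ledge of a stacking column of tote_top, at x -98, y 78, z 98 mm. Each long side has two columns standing 20 mm into the tote: one at x = -98 mm (out by the end wall of the -x compartment), one at x = +54 mm (close to the bridge in the +x compartment). Eight stop ribs hang below the rim outside; their ends are 70 mm above the underside.
- tote_base: The other empty tote, same moulding and axes, loose on the bench, 0.5 kg. With x axes opposite, tote_top would stop on its columns 98 mm up (stacked). With x axes the same way tote_top goes down inside (nested) and is home, stop ribs on the rim, with its underside 40 mm above that of tote_base; side clearance then 1.9 mm all round.
- base_rim (a point): Centre of tote_base at rim height, 110 mm up. Over the last 13 mm its springy long sides grip tote_top: let go early, that stays some mm proud; once home it stays. Upward resistance grows to 13 to 23 N at home (tote_top's 3 to 5 N weight helps), then jumps on the stops. Reactions over about 30 N crack the rim (40 N on the bench under tote_base).
- base_column (a point): Ledge of a stacking column of tote_base, at x -98, y 78, z 98 mm in its axes; columns as on tote_top, at x = -98 and x = +54 mm of both long sides.
- tote_stock: The stocked tote, 1.9 kg, same moulding and axes, filled with cartons and jars to 85 mm at most; tote_top stands on it at the start. Must stay where it is.
- tape_roll: Cardboard ring of a tape roll lying flat, 96 mm across, 25 mm high; origin at the centre of its underside. A bystander.
- jar: White plastic jar, 60 mm across, 85 mm high; origin at the centre of its underside. A bystander.
- mug: White mug, 80 mm across, 95 mm high, handle to its +y; origin at the centre of its underside. A bystander.

How it is judged:
By the outcome, as a careful person would: the job done as asked, in the order asked, and still so for the second after the job is handed in, with the robot touching nothing.
It also fails if it takes over 67 s, if anything falls off the work surface, if the arm or the gripper's body presses on something with over 40 N, if the wrist force passes 120 N, or if a joint passes its speed limit or range.

### The arm

A 7-joint arm with a two-finger parallel gripper is mounted at the origin on the work surface. World frame = base frame: x ahead of the robot, y to its left, z up, the work surface at z = 0. Lengths are in m, angles in rad, forces in N, time in s.
With the tool pointing down it reaches from about 0.4 to 0.85 m from the base axis. Payload 10.4 kg.
Tool frame: the origin (TCP) lies midway between the tips of the shut fingers; the grasp point (between the pads) lies 19 mm behind it (r.tcp_to_grasp is the z of the grasp point in the tool frame, in m); z points along the fingers, x is the direction in which the jaws open and shut, and the axes are right-handed (so a half turn about z gives the same grasp; the last joint's range is limited). The gripper opens to 87 mm and grips with 3 to 60 N. Pads are 19 mm wide; open, the fingers measure 117 mm over their backs; the gripper's body (75 mm by 190 mm) begins 51 mm behind the grasp point.
Start: joints at [-1.24, 0.332, -0.065, 1.46, 0.022, 1.35, -0.088], TCP at [0.217, 0.586, 0.223] pointing down, gripper open.
Joint ranges: [-2.6, 2.6], [-0.5, 2.12], [-1.47, 1.34], [0.16, 2.42], [-1.27, 4.41], [0.06, 2.06], [-2.6, 2.6]. Speed limits (rad/s): [2.22, 2.22, 2.79, 2.79, 3.14, 3.14, 3.14].

### API

Orientations are given as a unit quaternion [x, y, z, w].
In Python, from bench import r, camera, close_job gives the robot as it stands. The module is installed in compiled form; this text tells all that it offers.
- The arm moves only by the shell command python3 -m crank 'ROWS' [FORCE]. ROWS is JSON, a list of rows, each an object of numbers: "x", "y", "z": the shift along the tool's x, y, z scaled (see below); "ax", "ay", "az": the turn, a rotation vector about the tool's x, y, z scaled (see below); "claw": the closure, from -1 (fully open) to 1 (shut), so that 0 is half open. A call has exactly 5 rows; each row is the pose to reach, as a shift and turn from the pose commanded when the call began, along the tool's axes at that moment; what a row does not reach only later rows make up. The controller multiplies each number of a shift by 1 m and each number of a turn by 2 rad. A row lasts 1/12 s, in which the tool goes at most 41.7 mm and 7.16 degrees, less where a joint would pass 70% of its speed; a pose out of reach is approached as far as the arm can. A call with a number of a shift or a turn outside -1 to 1 is refused whole. A call with a gripper value outside its range is refused whole. The fingers move at their own pace and stop on an object; FORCE is the grip in N (left out, the last holds). Time passes only in rows, so rows that repeat a pose let the fingers close, or fill a call up. It gives the time, the measured TCP pose, the force and the opening at its end, in the units of the state.
- r.read_state(): the state, without advancing time (a new reading comes with each control period).
- camera(name): name is "scene" or "top" or "wrist"; returns a dict with "color" (384x512x3 uint8, blue, green, red), "fx", "fy", "cx", "cy" (pixels), "eye" and "orientation" of the camera in the world. Camera axes: x right, y down, z forward; pixel columns grow to the right and rows downward; lengths in m; the calibration is good to about 2 mm. A picture is of the moment at which its call begins. There is no depth.
- close_job(): hands the job in, once; it reports no verdict.
The state is a dict: "time": time; "joint_positions": joint angles; "joint_vel": joint speeds; "joint_torque": joint torques, N m; "ee_pos": TCP position; "eef_rot": TCP orientation; "ft_force": force on the tool from outside, world axes, zero at the start; "torque": the same for the moment, N m; "width": finger opening in m.
Only numpy, scipy, OpenCV 4.12 (cv2) and the standard library are available. Lean on these libraries where they do the work, as an engineer would, in place of code of your own. Each camera call takes 0.05 s, during which the arm holds its last target. There are 200 camera calls.

## Working session

There is one attempt and no reset: what is moved stays moved. The work goes in short steps, Python scripts to look and compute and a shell command to move; the robot and the scene stay as the last step left them, time stands still between calls to the robot, and variables do not carry over. Pictures are saved under pics/ and viewed, about 8 in all and at most 12, crops included, and the job is handed in when it is done.

```bash
mkdir -p pics
cat > h.py <<'E'
import numpy as np, cv2, json
from scipy.spatial.transform import Rotation as R
from bench import r, camera, close_job
def snap(n,f):
    c=camera(n); cv2.imwrite(f'pics/{f}.png',c['color'])
    json.dump({k:np.asarray(v).tolist() for k,v in c.items() if k!='color'},open(f'pics/{f}.json','w')); return c
def cam(f): return json.load(open(f'pics/{f}.json'))
def Rm(c):
    o=np.array(c['orientation']); return R.from_quat(o).as_matrix() if o.size==4 else o.reshape(3,3)
def ray(c,u,v):
    d=Rm(c)@np.array([(u-c['cx'])/c['fx'],(v-c['cy'])/c['fy'],1]); return np.array(c['eye']),d/np.linalg.norm(d)
def onz(c,u,v,z):
    e,d=ray(c,u,v); return e+d*(z-e[2])/d[2]
def tri(obs):
    A=np.zeros((3,3));b=np.zeros(3)
    for c,u,v in obs:
        e,d=ray(c,u,v);P=np.eye(3)-np.outer(d,d);A+=P;b+=P@e
    p=np.linalg.solve(A,b); return p,[np.linalg.norm(np.cross(p-ray(*o)[0],ray(*o)[1])) for o in obs]
def proj(c,p):
    q=Rm(c).T@(np.array(p)-np.array(c['eye'])); return q[0]/q[2]*c['fx']+c['cx'],q[1]/q[2]*c['fy']+c['cy']
E
python3 - <<'E'
from h import *
ims=[]
for n in('scene','top','wrist'):
    c=snap(n,n+'0');print(n,c['eye'],c['orientation'],c['fx'],c['cx'],c['cy']);ims.append(c['color'])
for n,i in zip('st',ims): cv2.imwrite(f'pics/{n}big.png',cv2.resize(i,(800,600),interpolation=cv2.INTER_CUBIC))
s=r.read_state();print(s['ee_pos'],s['eef_rot'],s['ft_force'],s['width'],r.tcp_to_grasp,s['time'])
E
```

```text
scene [1.39164925 0.04305532 0.79847486] [ 0.62046443  0.65476232 -0.31127826 -0.29902515] 362.8229462387634 253.98000878721237 187.82018834609792
top [ 3.59610964e-01 -3.26925331e-05  1.30519757e+00] [ 0.70862624 -0.69846632  0.07414196 -0.06705689] 426.1249659647538 256.08529520844235 191.26463456410042
wrist [0.14610475 0.61240526 0.38228966] [0.81272667 0.56616135 0.07778566 0.11351684] 267.29968658933785 257.42622208207484 190.19891554874582
[0.21643439 0.58604191 0.22196403] [ 8.20500861e-01  5.71645053e-01 -4.16946637e-04  3.12174410e-04] [ 0.79465176 -0.30599629  0.12526969] 0.08687406060673754 -0.0187 0.15
```

View pics/sbig.png

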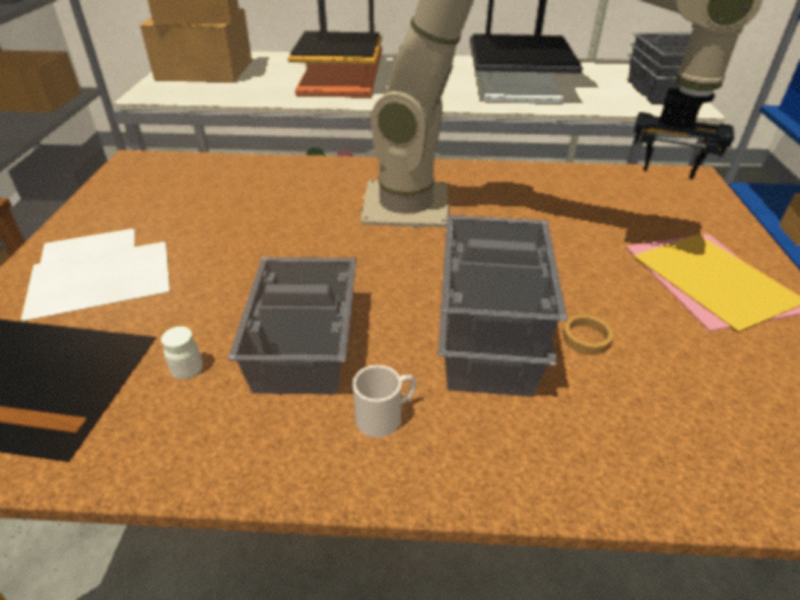

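View pics/tbig.png

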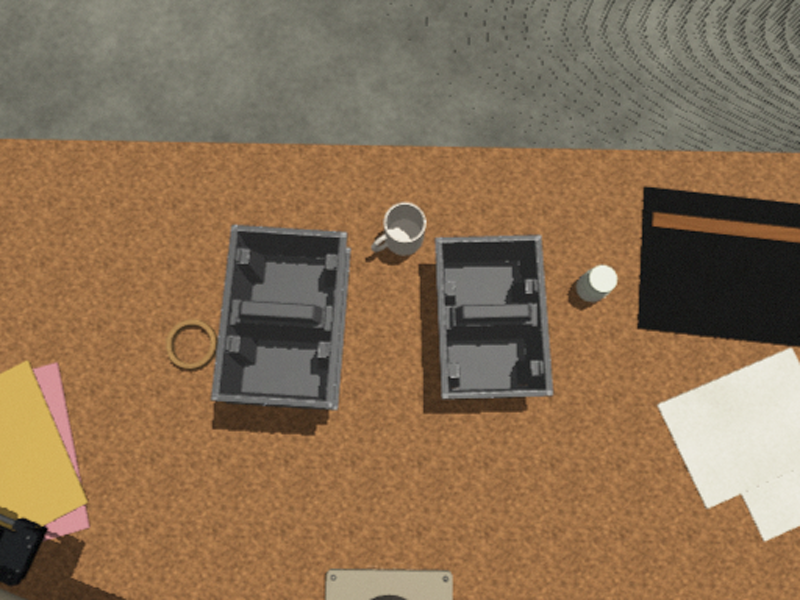

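The top view shows the stack at left (tote_top rim about 215–347, 228–407, bridge at v≈313) and tote_base at right (436–550, 237–397, bridge at v≈314). In tote_top the upper columns are out by the end wall and the lower ones near the bridge, so its +x points towards the robot. tote_base is the other way round, so the half turn is needed. Next, enlarged crops.

Run:
```python
import cv2,numpy as np
t=cv2.imread('pics/top0.png')[138:268,130:360]; s=cv2.imread('pics/scene0.png')[130:255,145:365]
t=cv2.resize(t,None,fx=3.4,fy=3.4,interpolation=cv2.INTER_CUBIC);t=cv2.convertScaleAbs(t,alpha=1.6,beta=10)
s=cv2.resize(s,None,fx=3.6,fy=3.6,interpolation=cv2.INTER_CUBIC);s=cv2.convertScaleAbs(s,alpha=1.6,beta=10)
cv2.imwrite('pics/tc.png',t);cv2.imwrite('pics/sc.png',s);print(t.shape,s.shape)
```

```text
(442, 782, 3) (450, 792, 3)
```

View pics/tc.png

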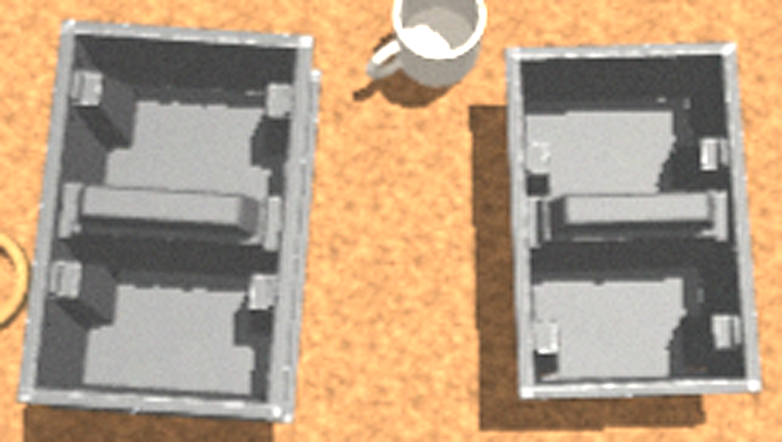

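View pics/sc.png

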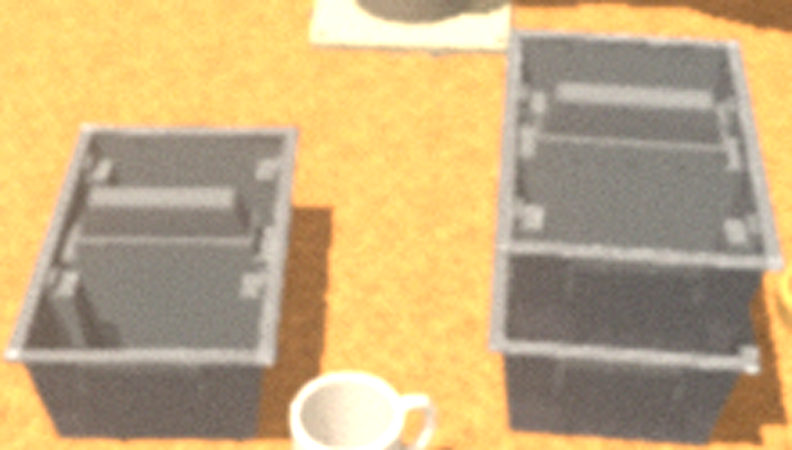

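The crops show the rims' outer corners clearly: tc tote_top (63,22) (313,38) (290,419) (20,402) and base (508,48) (737,44) (760,392) (521,397). sc has the same corners.

```bash
cat > m.py <<'E'
from h import *
T=lambda U,V:((U+.5)/3.4-.5+130,(V+.5)/3.4-.5+138)
S=lambda U,V:((U+.5)/3.6-.5+145,(V+.5)/3.6-.5+130)
ct,cs=cam('top0'),cam('scene0')
# order: far+y, far-y, near-y, near+y
D={'top':([(63,22),(313,38),(290,419),(20,402)],[(780,263),(498,251),(510,33),(741,42)]),
'base':([(508,48),(737,44),(760,392),(521,397)],[(272,362),(8,358),(82,128),(298,130)])}
for k,(a,b) in D.items():
    P=[]
    for x,y in zip(a,b):
        p,e=tri([(ct,*T(*x)),(cs,*S(*y))]);P.append(p);print(k,p.round(4),np.round(e,4))
    P=np.array(P);c=P.mean(0);l=(P[0]+P[1]-P[2]-P[3])/2;w=(P[0]+P[3]-P[1]-P[2])/2
    print('c',c.round(4),'L',np.linalg.norm(l),'W',np.linalg.norm(w),'yaw',np.degrees(np.arctan2(l[1],l[0])),np.degrees(np.arctan2(-w[0],w[1])))
E
python3 m.py
python3 - <<'E'
from h import *
s=r.read_state();m=R.from_quat(s['eef_rot']).as_matrix();print(m.round(3))
E
```

```text
top [0.7053 0.2782 0.2106] [0.0023 0.0023]
top [0.6976 0.0839 0.2049] [0.0004 0.0004]
top [0.4003 0.0952 0.2018] [0.0022 0.0022]
top [0.41   0.2954 0.2059] [0.0003 0.0003]
c [0.5533 0.1882 0.2058] L 0.29668086295927637 W 0.19749954841759707 yaw -2.755503555303893 -2.5132361371630547
base [ 0.7209 -0.0765  0.1096] [0.0005 0.0005]
base [ 0.7275 -0.2723  0.1094] [0.001 0.001]
base [ 0.4313 -0.286   0.106 ] [0.0016 0.0016]
base [ 0.4243 -0.0889  0.1072] [0.0013 0.0013]
c [ 0.576  -0.1809  0.108 ] L 0.296658850788122 W 0.1965675193993338 yaw 2.520456284637839 1.9921395444340704
[[ 0.346  0.938 -0.   ]
 [ 0.938 -0.346 -0.001]
 [-0.001  0.    -1.   ]]
```

Heights check out: rims at 0.206 (expected 0.208) and 0.108 (0.110), lengths 297×197. Rise first and start turning, with a helper that works out shifts.

```bash
cat > go.py <<'E'
import sys
from h import *
def dist(x,y,z,yaw):
    "tool-frame shift / scaled turn to the pose with the tool down and its x at yaw (deg)"
    s=r.read_state();Q=R.from_quat(s['eef_rot']);m=Q.as_matrix()
    a=np.radians(yaw);G=np.array([[np.cos(a),np.sin(a),0],[np.sin(a),-np.cos(a),0],[0,0,-1]])
    y0=np.degrees(np.arctan2(m[1,0],m[0,0]));rv=(Q.inv()*R.from_matrix(G)).as_rotvec()
    print('t',round(s['time'],2),'pos',s['ee_pos'].round(4),'yaw',round(y0,2),'tilt',np.degrees(m[:2,2]).round(2),'F',s['ft_force'].round(1),'w',round(s['width'],4),'q',s['joint_positions'].round(2))
    print('shift',(m.T@(np.array([x,y,z])-s['ee_pos'])).round(4),'turn/2',(rv/2).round(4))
if __name__=='__main__': dist(*map(float,sys.argv[1:5]))
E
python3 -m crank '[{"z":-0.04,"az":-0.06},{"z":-0.08,"az":-0.12},{"z":-0.12,"az":-0.18},{"z":-0.16,"az":-0.24},{"z":-0.2,"az":-0.3}]' 20
python3 go.py 0.553 0.188 0.42 177.4
```

```text
t 0.15 pos [0.2164 0.586  0.222 ] yaw 69.73 tilt [-0.02 -0.06] F [ 0.8 -0.3  0.1] w 0.0869 q [-1.24  0.33 -0.06  1.46  0.02  1.35 -0.09]
shift [-0.257   0.4536 -0.1978] turn/2 [-5.000e-04  4.000e-04 -9.396e-01]schema error: expected keys x, y, z, ax, ay, az, claw
```

```bash
python3 -m crank '[{"x":0,"y":0,"z":-0.04,"ax":0,"ay":0,"az":-0.06,"claw":-1},{"x":0,"y":0,"z":-0.08,"ax":0,"ay":0,"az":-0.12,"claw":-1},{"x":0,"y":0,"z":-0.12,"ax":0,"ay":0,"az":-0.18,"claw":-1},{"x":0,"y":0,"z":-0.16,"ax":0,"ay":0,"az":-0.24,"claw":-1},{"x":0,"y":0,"z":-0.2,"ax":0,"ay":0,"az":-0.3,"claw":-1}]' 20
python3 go.py 0.553 0.188 0.42 177.4
```

```text
time: 0.57
ee_pos: [0.2164, 0.5858, 0.4245]
eef_rot: [0.613, 0.79, -0.0, -0.0]
ft_force: [-0.2, 1.7, 0.4]
width: 0.0871
t 0.57 pos [0.2164 0.5858 0.4245] yaw 104.44 tilt [-0.  0.] F [-0.2  1.7  0.4] w 0.0871 q [-1.2   0.33 -0.13  1.05  0.04  1.76  0.51]
shift [-0.4691  0.2267  0.0045] turn/2 [-0.     -0.     -0.6367]
```

```bash
python3 -m crank '[{"x":-0.037,"y":0.018,"z":0,"ax":0,"ay":0,"az":-0.06,"claw":-1},{"x":-0.074,"y":0.036,"z":0,"ax":0,"ay":0,"az":-0.12,"claw":-1},{"x":-0.111,"y":0.054,"z":0,"ax":0,"ay":0,"az":-0.18,"claw":-1},{"x":-0.148,"y":0.072,"z":0,"ax":0,"ay":0,"az":-0.24,"claw":-1},{"x":-0.185,"y":0.09,"z":0,"ax":0,"ay":0,"az":-0.3,"claw":-1}]'
python3 go.py 0.553 0.188 0.42 177.4
```

```text
time: 0.98
ee_pos: [0.3462, 0.4316, 0.4225]
eef_rot: [0.358, 0.934, -0.0, 0.0]
ft_force: [0.2, -0.1, -0.7]
width: 0.0869
t 0.98 pos [0.3462 0.4316 0.4225] yaw 138.05 tilt [ 0.   -0.01] F [ 0.2 -0.1 -0.7] w 0.0869 q [-0.91  0.15 -0.08  1.27  0.01  1.72  1.42]
shift [-0.3167 -0.043   0.0025] turn/2 [-0.      0.     -0.3434]
```

```bash
python3 -m crank '[{"x":-0.04,"y":-0.005,"z":0,"ax":0,"ay":0,"az":-0.06,"claw":-1},{"x":-0.08,"y":-0.011,"z":0,"ax":0,"ay":0,"az":-0.12,"claw":-1},{"x":-0.12,"y":-0.016,"z":0,"ax":0,"ay":0,"az":-0.18,"claw":-1},{"x":-0.16,"y":-0.022,"z":0,"ax":0,"ay":0,"az":-0.24,"claw":-1},{"x":-0.2,"y":-0.027,"z":0,"ax":0,"ay":0,"az":-0.3,"claw":-1}]'
python3 go.py 0.553 0.188 0.42 177.4
```

```text
time: 1.4
ee_pos: [0.4668, 0.2881, 0.4225]
eef_rot: [0.085, 0.996, 0.0, -0.0]
ft_force: [0.4, 0.7, 0.9]
width: 0.0868
t 1.4 pos [0.4668 0.2881 0.4225] yaw 170.27 tilt [-0.  0.] F [0.4 0.7 0.9] w 0.0868 q [-0.66  0.14  0.03  1.29 -0.    1.72  2.34]
shift [-0.1019 -0.0841  0.0025] turn/2 [ 0.     -0.     -0.0622]
```

```bash
python3 -m crank '[{"x":-0.03,"y":-0.025,"z":0,"ax":0,"ay":0,"az":-0.06,"claw":-1},{"x":-0.06,"y":-0.05,"z":0,"ax":0,"ay":0,"az":-0.062,"claw":-1},{"x":-0.09,"y":-0.075,"z":0,"ax":0,"ay":0,"az":-0.062,"claw":-1},{"x":-0.102,"y":-0.084,"z":0,"ax":0,"ay":0,"az":-0.062,"claw":-1},{"x":-0.102,"y":-0.084,"z":0,"ax":0,"ay":0,"az":-0.062,"claw":-1}]'
python3 go.py 0.553 0.188 0.42 177.4
```

```text
time: 1.82
ee_pos: [0.5426, 0.2019, 0.4187]
eef_rot: [0.024, 1.0, -0.005, -0.002]
ft_force: [0.6, 0.7, 0.3]
width: 0.0865
t 1.82 pos [0.5426 0.2019 0.4187] yaw 177.21 tilt [-0.28 -0.52] F [0.6 0.7 0.3] w 0.0865 q [-0.16  0.24 -0.35  1.19  0.09  1.74  2.6 ]
shift [-0.011  -0.0134 -0.0012] turn/2 [-0.0046 -0.0022 -0.0017]
```

```bash
python3 -m crank '[{"x":-0.011,"y":-0.013,"z":0,"ax":-0.005,"ay":-0.002,"az":-0.002,"claw":-1},{"x":-0.011,"y":-0.013,"z":0,"ax":-0.005,"ay":-0.002,"az":-0.002,"claw":-1},{"x":-0.011,"y":-0.013,"z":0,"ax":-0.005,"ay":-0.002,"az":-0.002,"claw":-1},{"x":-0.011,"y":-0.013,"z":0,"ax":-0.005,"ay":-0.002,"az":-0.002,"claw":-1},{"x":-0.011,"y":-0.013,"z":0,"ax":-0.005,"ay":-0.002,"az":-0.002,"claw":-1}]'
python3 go.py 0.553 0.188 0.42 177.4; python3 -c "
from bench import r;print(r.read_state()['joint_positions'])"
```

```text
time: 2.23
ee_pos: [0.5524, 0.1892, 0.4194]
eef_rot: [0.022, 1.0, 0.0, 0.0]
ft_force: [-0.2, 0.8, 0.1]
width: 0.0872
t 2.23 pos [0.5524 0.1892 0.4194] yaw 177.46 tilt [0.04 0.05] F [-0.2  0.8  0.1] w 0.0872 q [-0.    0.26 -0.53  1.17  0.13  1.74  2.6 ]
shift [-0.0006 -0.0012 -0.0006] turn/2 [0.0005 0.0003 0.0005]
[-0.00422373  0.26170291 -0.53152768  1.1724846   0.13299615  1.73967316
  2.59907109]
```

Redundancy makes the grasp yaw reachable. Look with the wrist camera.

Run:
```python
from h import *
c=snap('wrist','w1');print(c['eye'],c['orientation'])
i=cv2.convertScaleAbs(cv2.resize(c['color'],(800,600),interpolation=cv2.INTER_CUBIC),alpha=1.6,beta=10)
cv2.imwrite('pics/w1b.png',i)
# predicted rim corners from coarse estimate (px in 800x600)
for p in [(.7053,.2782,.208),(.6976,.0839,.208),(.4003,.0952,.208),(.41,.2954,.208),(.553,.188,.244)]: print(np.round(np.array(proj(c,p))*800/512))
```

```text
[0.54871493 0.11478943 0.57980972] [0.02216358 0.99020387 0.13782374 0.00311428]
[248. 362.]
[224. 149.]
[578. 146.]
[553. 365.]
[401. 271.]
```

View pics/w1b.png

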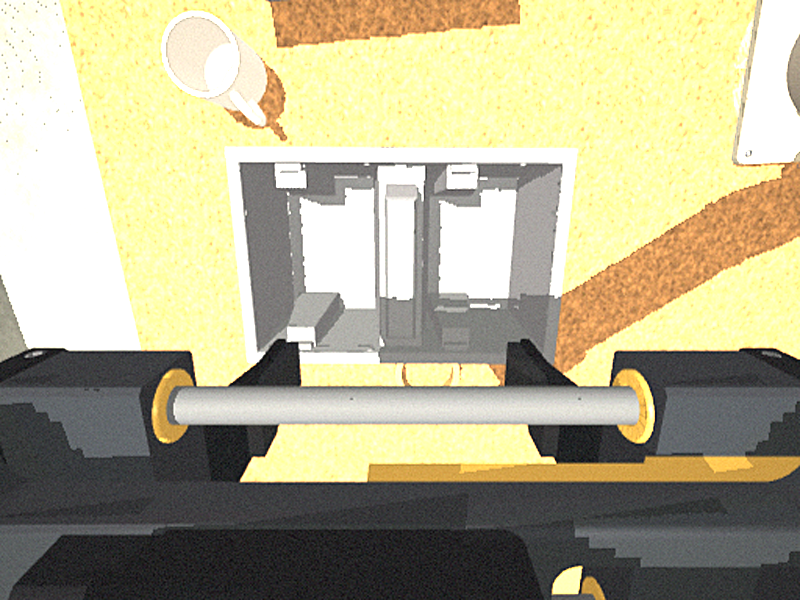

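The wrist view shows the tote_top rim corners at (227,149), (577,149), (248,361) and (553,364), with the bridge grip at u≈401. Predictions agree within 3 px. The mug is clear.

```bash
python3 - <<'E'
from h import *
c=cam('w1');k=512/800
P=np.array([onz(c,(u+.5)*k-.5,(v+.5)*k-.5,.208) for u,v in[(248,361),(227,149),(577,149),(553,364)]])
print(P.round(4),P.mean(0).round(4))
l=(P[0]+P[1]-P[2]-P[3])/2;w=(P[0]+P[3]-P[1]-P[2])/2
print(np.linalg.norm(l),np.linalg.norm(w),np.degrees(np.arctan2(l[1],l[0])),np.degrees(np.arctan2(-w[0],w[1])))
# triangulate the 3 clear corners w/ top view
ct=cam('top0');T=lambda U,V:((U+.5)/3.4-.5+130,(V+.5)/3.4-.5+138)
for a,b in[((227,149),(313,38)),((577,149),(290,419)),((248,361),(63,22))]: print(tri([(c,(a[0]+.5)*k-.5,(a[1]+.5)*k-.5),(ct,*T(*b))]))
E
python3 go.py 0.554 0.187 0.215 177.4
```

```text
[[0.7056 0.2774 0.208 ]
 [0.695  0.084  0.208 ]
 [0.4011 0.0972 0.208 ]
 [0.4107 0.2937 0.208 ]] [0.5531 0.1881 0.208 ]
0.29475476983443394 0.19518890303306244 -2.8712937252489685 -2.9641049612381942
(array([0.69722047, 0.08401006, 0.20415291]), [np.float64(0.0006970513523806212), np.float64(0.0006970513523805479)])
(array([0.3996649 , 0.09497038, 0.2026476 ]), [np.float64(0.0020723227471238404), np.float64(0.002072322747123825)])
(array([0.71291552, 0.2857478 , 0.18940364]), [np.float64(0.0005919386556972278), np.float64(0.000591938655697293)])
t 2.28 pos [0.5523 0.1896 0.4195] yaw 177.49 tilt [0.05 0.05] F [-1.2 -0.2  0.3] w 0.0868 q [-0.01  0.26 -0.53  1.17  0.13  1.74  2.6 ]
shift [-0.0016 -0.0027  0.2045] turn/2 [0.0004 0.0005 0.0008]
```

```bash
python3 -m crank '[{"x":-0.001,"y":-0.0015,"z":0.035,"ax":0,"ay":0,"az":0.0025,"claw":-1},{"x":-0.001,"y":-0.0015,"z":0.07,"ax":0,"ay":0,"az":0.0025,"claw":-1},{"x":-0.001,"y":-0.0015,"z":0.105,"ax":0,"ay":0,"az":0.0025,"claw":-1},{"x":-0.001,"y":-0.0015,"z":0.13,"ax":0,"ay":0,"az":0.0025,"claw":-1},{"x":-0.001,"y":-0.0015,"z":0.15,"ax":0,"ay":0,"az":0.0025,"claw":-1}]'
python3 go.py 0.5532 0.188 0.215 177.2
```

```text
time: 2.7
ee_pos: [0.5526, 0.1878, 0.267]
eef_rot: [0.024, 1.0, -0.0, -0.0]
ft_force: [-0.3, -0.3, -0.7]
width: 0.0871
t 2.7 pos [0.5526 0.1878 0.267 ] yaw 177.23 tilt [-0.05 -0.02] F [-0.3 -0.3 -0.7] w 0.0871 q [ 0.03  0.27 -0.53  1.48  0.14  1.43  2.59]
shift [-0.0007  0.0002  0.052 ] turn/2 [-0.0002 -0.0005  0.0002]
```

```bash
python3 -m crank '[{"x":-0.0005,"y":0,"z":0.02,"ax":0,"ay":0,"az":0,"claw":-1},{"x":-0.0005,"y":0,"z":0.038,"ax":0,"ay":0,"az":0,"claw":-1},{"x":-0.0005,"y":0,"z":0.051,"ax":0,"ay":0,"az":0,"claw":-1},{"x":-0.0005,"y":0,"z":0.051,"ax":0,"ay":0,"az":0,"claw":-1},{"x":-0.0005,"y":0,"z":0.051,"ax":0,"ay":0,"az":0,"claw":-1}]'
python3 go.py 0.5532 0.188 0.215 177.2
python3 -m crank '[{"x":0,"y":0,"z":0,"ax":0,"ay":0,"az":0,"claw":0},{"x":0,"y":0,"z":0,"ax":0,"ay":0,"az":0,"claw":0.2},{"x":0,"y":0,"z":0,"ax":0,"ay":0,"az":0,"claw":0.3},{"x":0,"y":0,"z":0,"ax":0,"ay":0,"az":0,"claw":0.4},{"x":0,"y":0,"z":0,"ax":0,"ay":0,"az":0,"claw":0.5}]' 45
python3 go.py 0.5532 0.188 0.215 177.2
```

```text
time: 3.12
ee_pos: [0.5539, 0.188, 0.2185]
eef_rot: [0.024, 1.0, 0.0, 0.0]
ft_force: [0.1, 0.4, 0.8]
width: 0.0873
t 3.12 pos [0.5539 0.188  0.2185] yaw 177.21 tilt [0.02 0.02] F [0.1 0.4 0.8] w 0.0873 q [ 0.03  0.29 -0.53  1.56  0.15  1.34  2.58]
shift [ 0.0007 -0.      0.0035] turn/2 [0.0002 0.0002 0.0001]
time: 3.53
ee_pos: [0.5546, 0.1873, 0.219]
eef_rot: [0.025, 1.0, 0.001, 0.001]
ft_force: [-0.8, -0.3, 0.2]
width: 0.0616
t 3.53 pos [0.5546 0.1873 0.219 ] yaw 177.12 tilt [0.1  0.06] F [-0.8 -0.3  0.2] w 0.0616 q [ 0.04  0.29 -0.53  1.55  0.15  1.33  2.58]
shift [0.0015 0.0006 0.004 ] turn/2 [ 0.0006  0.0008 -0.0007]
```

```bash
python3 -m crank '[{"x":0.001,"y":0,"z":0.003,"ax":0,"ay":0,"az":0,"claw":0.2},{"x":0.001,"y":0,"z":0.003,"ax":0,"ay":0,"az":0,"claw":0.3},{"x":0.001,"y":0,"z":0.003,"ax":0,"ay":0,"az":0,"claw":1},{"x":0.001,"y":0,"z":0.003,"ax":0,"ay":0,"az":0,"claw":1},{"x":0.001,"y":0,"z":0.003,"ax":0,"ay":0,"az":0,"claw":1}]' 45
python3 go.py 0.5532 0.188 0.215 177.2
python3 -m crank '[{"x":0,"y":0,"z":0,"ax":0,"ay":0,"az":0,"claw":1},{"x":0,"y":0,"z":0,"ax":0,"ay":0,"az":0,"claw":1},{"x":0,"y":0,"z":0,"ax":0,"ay":0,"az":0,"claw":1},{"x":0,"y":0,"z":0,"ax":0,"ay":0,"az":0,"claw":1},{"x":0,"y":0,"z":0,"ax":0,"ay":0,"az":0,"claw":1}]' 45
python3 go.py 0.5532 0.188 0.215 177.2
```

```text
time: 3.95
ee_pos: [0.5535, 0.1873, 0.2156]
eef_rot: [0.025, 1.0, 0.001, 0.001]
ft_force: [-1.0, 0.3, -0.8]
width: 0.0284
t 3.95 pos [0.5535 0.1873 0.2156] yaw 177.12 tilt [0.06 0.06] F [-1.   0.3 -0.8] w 0.0284 q [ 0.04  0.29 -0.53  1.56  0.15  1.33  2.58]
shift [0.0003 0.0007 0.0006] turn/2 [ 0.0005  0.0005 -0.0007]
time: 4.37
ee_pos: [0.5536, 0.1872, 0.2156]
eef_rot: [0.025, 1.0, 0.001, 0.001]
ft_force: [2.4, 0.2, -0.0]
width: 0.0253
t 4.37 pos [0.5536 0.1872 0.2156] yaw 177.12 tilt [0.08 0.06] F [ 2.4  0.2 -0. ] w 0.0253 q [ 0.04  0.29 -0.53  1.56  0.15  1.33  2.58]
shift [0.0005 0.0007 0.0006] turn/2 [ 0.0005  0.0007 -0.0007]
```

```bash
python3 -m crank '[{"x":0,"y":0,"z":-0.006,"ax":0,"ay":0,"az":0,"claw":1},{"x":0,"y":0,"z":-0.014,"ax":0,"ay":0,"az":0,"claw":1},{"x":0,"y":0,"z":-0.024,"ax":0,"ay":0,"az":0,"claw":1},{"x":0,"y":0,"z":-0.034,"ax":0,"ay":0,"az":0,"claw":1},{"x":0,"y":0,"z":-0.044,"ax":0,"ay":0,"az":0,"claw":1}]' 45
python3 go.py 0.5532 0.188 0.375 177.2
python3 -m crank '[{"x":0,"y":0,"z":-0.015,"ax":0,"ay":0,"az":0,"claw":1},{"x":0,"y":0,"z":-0.035,"ax":0,"ay":0,"az":0,"claw":1},{"x":0,"y":0,"z":-0.06,"ax":0,"ay":0,"az":0,"claw":1},{"x":0,"y":0,"z":-0.09,"ax":0,"ay":0,"az":0,"claw":1},{"x":0,"y":0,"z":-0.12,"ax":0,"ay":0,"az":0,"claw":1}]' 45
python3 go.py 0.576 -0.181 0.375 2.3
```

```text
time: 4.78
ee_pos: [0.5534, 0.1874, 0.2609]
eef_rot: [0.025, 1.0, 0.001, 0.001]
ft_force: [1.5, -0.1, -5.0]
width: 0.0259
t 4.78 pos [0.5534 0.1874 0.2609] yaw 177.13 tilt [0.08 0.06] F [ 1.5 -0.1 -5. ] w 0.0259 q [ 0.06  0.27 -0.56  1.49  0.14  1.42  2.58]
shift [ 1.000e-04  8.000e-04 -1.141e-01] turn/2 [ 0.0006  0.0007 -0.0006]
time: 5.2
ee_pos: [0.5529, 0.1869, 0.3816]
eef_rot: [0.025, 1.0, 0.0, 0.001]
ft_force: [0.5, -0.7, -5.2]
width: 0.0257
t 5.2 pos [0.5529 0.1869 0.3816] yaw 177.12 tilt [0.06 0.05] F [ 0.5 -0.7 -5.2] w 0.0257 q [ 0.07  0.26 -0.6   1.26  0.15  1.66  2.59]
shift [-0.0415 -0.3663  0.0063] turn/2 [ 8.0000e-04 -7.0000e-04  1.5256e+00]
```

```bash
python3 -m crank '[{"x":-0.001,"y":-0.008,"z":0,"ax":0,"ay":0,"az":0.04,"claw":1},{"x":-0.003,"y":-0.02,"z":0,"ax":0,"ay":0,"az":0.09,"claw":1},{"x":-0.004,"y":-0.034,"z":0,"ax":0,"ay":0,"az":0.145,"claw":1},{"x":-0.006,"y":-0.048,"z":0,"ax":0,"ay":0,"az":0.2,"claw":1},{"x":-0.007,"y":-0.062,"z":0,"ax":0,"ay":0,"az":0.26,"claw":1}]' 45
python3 go.py 0.576 -0.181 0.375 2.3
python3 -m crank '[{"x":-0.007,"y":-0.01,"z":0,"ax":0,"ay":0,"az":0.052,"claw":1},{"x":-0.015,"y":-0.02,"z":0,"ax":0,"ay":0,"az":0.104,"claw":1},{"x":-0.022,"y":-0.03,"z":0,"ax":0,"ay":0,"az":0.156,"claw":1},{"x":-0.03,"y":-0.04,"z":0,"ax":0,"ay":0,"az":0.208,"claw":1},{"x":-0.037,"y":-0.05,"z":0,"ax":0,"ay":0,"az":0.26,"claw":1}]' 45
python3 go.py 0.576 -0.181 0.375 2.3
```

```text
time: 5.62
ee_pos: [0.5571, 0.1243, 0.3804]
eef_rot: [0.284, 0.959, 0.001, 0.001]
ft_force: [0.4, 1.1, -5.3]
width: 0.0257
t 5.62 pos [0.5571 0.1243 0.3804] yaw 147.04 tilt [0.09 0.06] F [ 0.4  1.1 -5.3] w 0.0257 q [ 0.12  0.22 -0.51  1.3   0.1   1.65  2.19]
shift [-0.1819 -0.2459  0.0051] turn/2 [ 8.0000e-04 -1.0000e-03  1.2631e+00]
time: 6.03
ee_pos: [0.5613, 0.0622, 0.3804]
eef_rot: [0.521, 0.854, 0.001, 0.0]
ft_force: [-0.6, -0.1, -4.5]
width: 0.0259
t 6.03 pos [0.5613 0.0622 0.3804] yaw 117.25 tilt [0.09 0.06] F [-0.6 -0.1 -4.5] w 0.0259 q [ 0.16  0.19 -0.42  1.32  0.08  1.64  1.8 ]
shift [-0.223  -0.0983  0.0051] turn/2 [ 5.0000e-04 -1.0000e-03  1.0031e+00]
```

```bash
python3 -m crank '[{"x":-0.011,"y":-0.005,"z":0,"ax":0,"ay":0,"az":0.052,"claw":1},{"x":-0.022,"y":-0.01,"z":0,"ax":0,"ay":0,"az":0.104,"claw":1},{"x":-0.034,"y":-0.015,"z":0,"ax":0,"ay":0,"az":0.156,"claw":1},{"x":-0.045,"y":-0.02,"z":0,"ax":0,"ay":0,"az":0.208,"claw":1},{"x":-0.057,"y":-0.025,"z":0,"ax":0,"ay":0,"az":0.26,"claw":1}]' 45
python3 -m crank '[{"x":-0.012,"y":0.0015,"z":0,"ax":0,"ay":0,"az":0.052,"claw":1},{"x":-0.025,"y":0.0025,"z":0,"ax":0,"ay":0,"az":0.104,"claw":1},{"x":-0.037,"y":0.004,"z":0,"ax":0,"ay":0,"az":0.156,"claw":1},{"x":-0.05,"y":0.005,"z":0,"ax":0,"ay":0,"az":0.208,"claw":1},{"x":-0.062,"y":0.0065,"z":0,"ax":0,"ay":0,"az":0.26,"claw":1}]' 45
python3 go.py 0.576 -0.181 0.375 2.3
python3 -m crank '[{"x":-0.01,"y":0.007,"z":0,"ax":0,"ay":0,"az":0.052,"claw":1},{"x":-0.02,"y":0.014,"z":0,"ax":0,"ay":0,"az":0.104,"claw":1},{"x":-0.03,"y":0.021,"z":0,"ax":0,"ay":0,"az":0.156,"claw":1},{"x":-0.04,"y":0.028,"z":0,"ax":0,"ay":0,"az":0.208,"claw":1},{"x":-0.05,"y":0.036,"z":0,"ax":0,"ay":0,"az":0.26,"claw":1}]' 45
python3 go.py 0.576 -0.181 0.375 2.3
```

```text
time: 6.45
ee_pos: [0.5654, 0.0004, 0.3803]
eef_rot: [0.722, 0.691, 0.001, 0.0]
ft_force: [0.1, 0.1, -3.6]
width: 0.0256
time: 6.87
ee_pos: [0.5694, -0.0621, 0.3803]
eef_rot: [0.876, 0.482, 0.001, -0.0]
ft_force: [0.3, 0.6, -5.0]
width: 0.0254
t 6.87 pos [ 0.5694 -0.0621  0.3803] yaw 57.67 tilt [0.09 0.05] F [ 0.3  0.6 -5. ] w 0.0254 q [ 0.24  0.2  -0.25  1.31  0.05  1.64  1.  ]
shift [-0.097   0.0691  0.0052] turn/2 [ 0.     -0.001   0.4832]
time: 7.28
ee_pos: [0.5734, -0.1233, 0.3802]
eef_rot: [0.971, 0.241, 0.001, -0.0]
ft_force: [0.7, 0.3, -4.5]
width: 0.0257
t 7.28 pos [ 0.5734 -0.1233  0.3802] yaw 27.89 tilt [0.09 0.06] F [ 0.7  0.3 -4.5] w 0.0257 q [ 0.27  0.22 -0.16  1.28  0.03  1.65  0.6 ]
shift [-0.0247  0.0522  0.0052] turn/2 [-0.0003 -0.0009  0.2233]
```

```bash
python3 -m crank '[{"x":-0.005,"y":0.01,"z":0,"ax":0,"ay":-0.001,"az":0.05,"claw":1},{"x":-0.01,"y":0.021,"z":0.0,"ax":0,"ay":-0.001,"az":0.1,"claw":1},{"x":-0.015,"y":0.032,"z":0,"ax":0,"ay":-0.001,"az":0.15,"claw":1},{"x":-0.02,"y":0.042,"z":0,"ax":0,"ay":-0.001,"az":0.195,"claw":1},{"x":-0.0247,"y":0.052,"z":0,"ax":0,"ay":-0.001,"az":0.223,"claw":1}]' 45
python3 go.py 0.576 -0.181 0.375 2.3
python3 -m crank '[{"x":0,"y":0,"z":0.015,"ax":0,"ay":0,"az":0,"claw":1},{"x":0,"y":0,"z":0.035,"ax":0,"ay":0,"az":0,"claw":1},{"x":0,"y":0,"z":0.06,"ax":0,"ay":0,"az":0,"claw":1},{"x":0,"y":0,"z":0.08,"ax":0,"ay":0,"az":0,"claw":1},{"x":0,"y":0,"z":0.095,"ax":0,"ay":0,"az":0,"claw":1}]' 45
python3 -m crank '[{"x":0,"y":0,"z":0,"ax":0,"ay":0,"az":0,"claw":1},{"x":0,"y":0,"z":0,"ax":0,"ay":0,"az":0,"claw":1},{"x":0,"y":0,"z":0,"ax":0,"ay":0,"az":0,"claw":1},{"x":0,"y":0,"z":0,"ax":0,"ay":0,"az":0,"claw":1},{"x":0,"y":0,"z":0,"ax":0,"ay":0,"az":0,"claw":1}]' 45
python3 go.py 0.576 -0.181 0.283 2.3
python3 - <<'E'
from h import *
a=snap('top','top1')['color'][135:270,240:380];b=snap('scene','scene1')['color'][100:260,130:260]
f=lambda i,k:cv2.convertScaleAbs(cv2.resize(i,None,fx=k,fy=k,interpolation=cv2.INTER_CUBIC),alpha=1.6,beta=10)
A=f(a,3);B=f(b,3);o=np.zeros((480,420+390,3),np.uint8);o[:405,:420]=A;o[:,420:]=B
cv2.imwrite('pics/j1.png',o[:,:800])
E
```

```text
time: 7.7
ee_pos: [0.5763, -0.1809, 0.3801]
eef_rot: [1.0, 0.02, -0.0, -0.0]
ft_force: [-0.1, 0.2, -5.1]
width: 0.0259
t 7.7 pos [ 0.5763 -0.1809  0.3801] yaw 2.33 tilt [-0.02  0.03] F [-0.1  0.2 -5.1] w 0.0259 q [ 0.29  0.26 -0.08  1.23  0.02  1.65  0.25]
shift [-0.0003  0.0001  0.0051] turn/2 [-0.0003  0.0002  0.0003]
time: 8.12
ee_pos: [0.5757, -0.1801, 0.2829]
eef_rot: [1.0, 0.023, -0.001, -0.001]
ft_force: [-0.4, -0.6, -3.8]
width: 0.0258
time: 8.53
ee_pos: [0.5768, -0.1805, 0.2856]
eef_rot: [1.0, 0.023, 0.001, 0.0]
ft_force: [-1.1, -0.2, -4.7]
width: 0.0258
t 8.53 pos [ 0.5768 -0.1805  0.2856] yaw 2.61 tilt [ 0.06 -0.  ] F [-1.1 -0.2 -4.7] w 0.0258 q [ 0.3   0.26 -0.09  1.42  0.02  1.46  0.26]
shift [-0.0008  0.0005  0.0026] turn/2 [ 0.0001 -0.0005  0.0027]
```

View pics/j1.png

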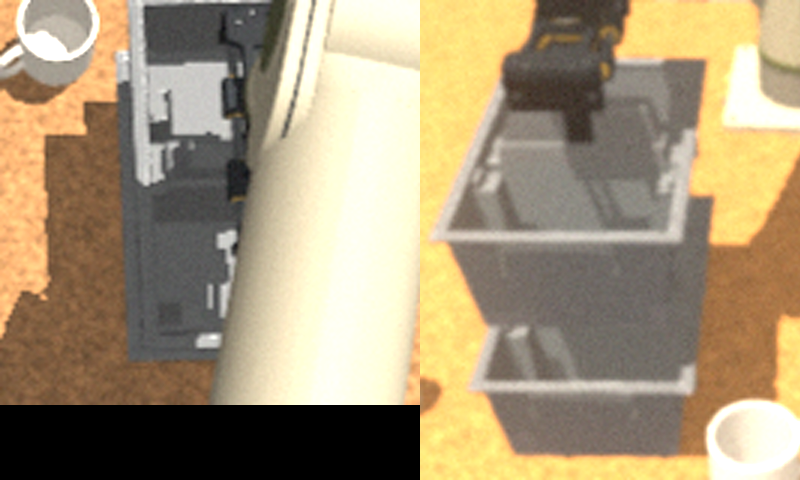

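The joint picture shows the held tote over the base. The arm hides most of it from the top camera. In the scene half the held front rim corners are (432,236) and (683,239), the base ones (472,387) and (692,390).

Run:
```python
from h import *
c=cam('scene1');S=lambda U,V:((U-420+.5)/3-.5+130,(V+.5)/3-.5+100)
z=.2856-.1176+.110
for n,zz,P in(('held',z,[(432,236),(683,239),(503,62),(704,60)]),('base',.110,[(472,387),(692,390)])):
    Q=[onz(c,*S(*p),zz) for p in P];print(n,[q.round(4) for q in Q],(Q[0]+Q[1])/2,np.linalg.norm(Q[0]-Q[1]),np.degrees(np.arctan2(-(Q[1]-Q[0])[0],(Q[1]-Q[0])[1])))
# model predictions of corners
def cor(x,y,yaw,zz):
    a=np.radians(yaw);M=np.array([[np.cos(a),-np.sin(a)],[np.sin(a),np.cos(a)]])
    for sx,sy in((.15,-.1),(.15,.1),(-.15,-.1),(-.15,.1)):
        u,v=proj(c,[*(M@[sx,sy]+[x,y]),zz]);print(round((u+.5-130)*3-.5+420),round((v+.5-100)*3-.5),end='; ')
    print()
cor(.5768,-.1805,2.6,z);cor(.576,-.181,2.3,.110)
```

```text
held [array([ 0.7271, -0.2721,  0.278 ]), array([ 0.7195, -0.075 ,  0.278 ]), array([ 0.4445, -0.2896,  0.278 ]), array([ 0.4283, -0.092 ,  0.278 ])] [ 0.72333908 -0.17356159  0.278     ] 0.1972999682203521 2.2083946241733856
base [array([ 0.7266, -0.271 ,  0.11  ]), array([ 0.7193, -0.0768,  0.11  ])] [ 0.72294831 -0.17394703  0.11      ] 0.19433788433382732 2.1466452454403817
429 239; 684 241; 509 56; 709 57; 
467 390; 694 392; 534 193; 716 195;
```

Held and base front rims agree within 0.4 mm and 0.1°. Lower in steps and watch the forces.

```bash
python3 -m crank '[{"x":-0.0004,"y":0,"z":0.008,"ax":0,"ay":0,"az":0,"claw":1},{"x":-0.0004,"y":0,"z":0.016,"ax":0,"ay":0,"az":0,"claw":1},{"x":-0.0004,"y":0,"z":0.024,"ax":0,"ay":0,"az":0,"claw":1},{"x":-0.0004,"y":0,"z":0.032,"ax":0,"ay":0,"az":0,"claw":1},{"x":-0.0004,"y":0,"z":0.04,"ax":0,"ay":0,"az":0,"claw":1}]' 55
python3 go.py 0.5764 -0.1807 0.1576 2.5
python3 -m crank '[{"x":0,"y":0,"z":0.006,"ax":0,"ay":0,"az":0,"claw":1},{"x":0,"y":0,"z":0.012,"ax":0,"ay":0,"az":0,"claw":1},{"x":0,"y":0,"z":0.018,"ax":0,"ay":0,"az":0,"claw":1},{"x":0,"y":0,"z":0.024,"ax":0,"ay":0,"az":0,"claw":1},{"x":0,"y":0,"z":0.03,"ax":0,"ay":0,"az":0,"claw":1}]'
python3 go.py 0.5764 -0.1807 0.1576 2.5
```

```text
time: 9.05
ee_pos: [0.5755, -0.1804, 0.2429]
eef_rot: [1.0, 0.023, -0.001, -0.0]
ft_force: [0.2, 0.1, -4.3]
width: 0.0257
t 9.05 pos [ 0.5755 -0.1804  0.2429] yaw 2.6 tilt [-0.1   0.04] F [ 0.2  0.1 -4.3] w 0.0257 q [ 0.3   0.28 -0.09  1.49  0.03  1.38  0.25]
shift [0.001  0.0004 0.0853] turn/2 [-0.0004  0.0009  0.0009]
time: 9.47
ee_pos: [0.5758, -0.1804, 0.2137]
eef_rot: [1.0, 0.023, -0.0, -0.0]
ft_force: [0.1, -0.6, -5.8]
width: 0.0257
t 9.47 pos [ 0.5758 -0.1804  0.2137] yaw 2.6 tilt [-0.04  0.02] F [ 0.1 -0.6 -5.8] w 0.0257 q [ 0.3   0.29 -0.09  1.53  0.03  1.32  0.25]
shift [0.0006 0.0003 0.0561] turn/2 [-0.0002  0.0003  0.0009]
```

```bash
python3 -m crank '[{"x":0.0003,"y":0,"z":0.005,"ax":0,"ay":0,"az":0,"claw":1},{"x":0.0003,"y":0,"z":0.01,"ax":0,"ay":0,"az":0,"claw":1},{"x":0.0003,"y":0,"z":0.015,"ax":0,"ay":0,"az":0,"claw":1},{"x":0.0003,"y":0,"z":0.02,"ax":0,"ay":0,"az":0,"claw":1},{"x":0.0003,"y":0,"z":0.025,"ax":0,"ay":0,"az":0,"claw":1}]'
python3 go.py 0.5764 -0.1807 0.1576 2.5
python3 -m crank '[{"x":0,"y":0,"z":0.003,"ax":0,"ay":0,"az":0,"claw":1},{"x":0,"y":0,"z":0.006,"ax":0,"ay":0,"az":0,"claw":1},{"x":0,"y":0,"z":0.009,"ax":0,"ay":0,"az":0,"claw":1},{"x":0,"y":0,"z":0.012,"ax":0,"ay":0,"az":0,"claw":1},{"x":0,"y":0,"z":0.015,"ax":0,"ay":0,"az":0,"claw":1}]'
python3 go.py 0.5764 -0.1807 0.1576 2.5
```

```text
time: 9.88
ee_pos: [0.5761, -0.1804, 0.1888]
eef_rot: [1.0, 0.023, -0.0, -0.0]
ft_force: [-0.2, 0.3, -4.9]
width: 0.0255
t 9.88 pos [ 0.5761 -0.1804  0.1888] yaw 2.6 tilt [-0.04  0.02] F [-0.2  0.3 -4.9] w 0.0255 q [ 0.3   0.31 -0.09  1.56  0.03  1.27  0.25]
shift [0.0003 0.0003 0.0312] turn/2 [-0.0002  0.0003  0.0009]
time: 10.3
ee_pos: [0.5761, -0.1804, 0.1741]
eef_rot: [1.0, 0.023, -0.0, -0.0]
ft_force: [-0.8, 0.2, -4.5]
width: 0.0258
t 10.3 pos [ 0.5761 -0.1804  0.1741] yaw 2.61 tilt [-0.04  0.02] F [-0.8  0.2 -4.5] w 0.0258 q [ 0.3   0.32 -0.09  1.58  0.03  1.24  0.25]
shift [0.0003 0.0003 0.0165] turn/2 [-0.0002  0.0003  0.0009]
```

```bash
python3 -m crank '[{"x":0,"y":0,"z":0.001,"ax":0,"ay":0,"az":0,"claw":1},{"x":0,"y":0,"z":0.002,"ax":0,"ay":0,"az":0,"claw":1},{"x":0,"y":0,"z":0.003,"ax":0,"ay":0,"az":0,"claw":1},{"x":0,"y":0,"z":0.004,"ax":0,"ay":0,"az":0,"claw":1},{"x":0,"y":0,"z":0.005,"ax":0,"ay":0,"az":0,"claw":1}]' 60
python3 go.py 0.5764 -0.1807 0.1576 2.5
python3 -m crank '[{"x":0,"y":0,"z":0.001,"ax":0,"ay":0,"az":0,"claw":1},{"x":0,"y":0,"z":0.002,"ax":0,"ay":0,"az":0,"claw":1},{"x":0,"y":0,"z":0.003,"ax":0,"ay":0,"az":0,"claw":1},{"x":0,"y":0,"z":0.003,"ax":0,"ay":0,"az":0,"claw":1},{"x":0,"y":0,"z":0.003,"ax":0,"ay":0,"az":0,"claw":1}]'
python3 go.py 0.5764 -0.1807 0.1576 2.5
```

```text
time: 10.72
ee_pos: [0.5762, -0.1806, 0.1695]
eef_rot: [1.0, 0.023, -0.0, -0.0]
ft_force: [1.0, -0.7, -1.6]
width: 0.0257
t 10.72 pos [ 0.5762 -0.1806  0.1695] yaw 2.6 tilt [-0.01  0.01] F [ 1.  -0.7 -1.6] w 0.0257 q [ 0.3   0.32 -0.09  1.59  0.03  1.23  0.25]
shift [0.0002 0.0001 0.0119] turn/2 [-0.0001  0.0001  0.0008]
time: 11.13
ee_pos: [0.5764, -0.1805, 0.1665]
eef_rot: [1.0, 0.023, -0.0, -0.0]
ft_force: [0.8, -0.4, 0.2]
width: 0.0259
t 11.13 pos [ 0.5764 -0.1805  0.1665] yaw 2.61 tilt [-0.    0.01] F [ 0.8 -0.4  0.2] w 0.0259 q [ 0.3   0.32 -0.09  1.59  0.03  1.23  0.25]
shift [0.     0.0002 0.0089] turn/2 [-0.0001  0.      0.0009]
```

```bash
python3 -m crank '[{"x":0,"y":0,"z":0.001,"ax":0,"ay":0,"az":0,"claw":1},{"x":0,"y":0,"z":0.0015,"ax":0,"ay":0,"az":0,"claw":1},{"x":0,"y":0,"z":0.002,"ax":0,"ay":0,"az":0,"claw":1},{"x":0,"y":0,"z":0.0025,"ax":0,"ay":0,"az":0,"claw":1},{"x":0,"y":0,"z":0.003,"ax":0,"ay":0,"az":0,"claw":1}]'
python3 go.py 0.5764 -0.1807 0.1576 2.5
python3 -m crank '[{"x":0,"y":0,"z":0.0005,"ax":0,"ay":0,"az":0,"claw":1},{"x":0,"y":0,"z":0.001,"ax":0,"ay":0,"az":0,"claw":1},{"x":0,"y":0,"z":0.0015,"ax":0,"ay":0,"az":0,"claw":1},{"x":0,"y":0,"z":0.002,"ax":0,"ay":0,"az":0,"claw":1},{"x":0,"y":0,"z":0.0025,"ax":0,"ay":0,"az":0,"claw":1}]'
python3 go.py 0.5764 -0.1807 0.1576 2.5
```

```text
time: 11.55
ee_pos: [0.5764, -0.1805, 0.1637]
eef_rot: [1.0, 0.023, 0.0, -0.0]
ft_force: [0.3, -0.9, 5.5]
width: 0.0255
t 11.55 pos [ 0.5764 -0.1805  0.1637] yaw 2.61 tilt [0.01 0.01] F [ 0.3 -0.9  5.5] w 0.0255 q [ 0.3   0.33 -0.09  1.59  0.03  1.22  0.25]
shift [-0.      0.0002  0.0061] turn/2 [-0.0001 -0.0001  0.0009]
time: 11.97
ee_pos: [0.5765, -0.1805, 0.1616]
eef_rot: [1.0, 0.023, 0.0, -0.0]
ft_force: [-0.1, -1.0, 8.4]
width: 0.0256
t 11.97 pos [ 0.5765 -0.1805  0.1616] yaw 2.61 tilt [0.03 0.  ] F [-0.1 -1.   8.4] w 0.0256 q [ 0.3   0.33 -0.09  1.6   0.03  1.22  0.25]
shift [-0.0001  0.0002  0.004 ] turn/2 [ 0.     -0.0003  0.0009]
```

```bash
python3 -m crank '[{"x":0,"y":0,"z":0.0005,"ax":0,"ay":0,"az":0,"claw":1},{"x":0,"y":0,"z":0.001,"ax":0,"ay":0,"az":0,"claw":1},{"x":0,"y":0,"z":0.0015,"ax":0,"ay":0,"az":0,"claw":1},{"x":0,"y":0,"z":0.002,"ax":0,"ay":0,"az":0,"claw":1},{"x":0,"y":0,"z":0.002,"ax":0,"ay":0,"az":0,"claw":1}]'
python3 go.py 0.5764 -0.1807 0.1576 2.5
python3 -m crank '[{"x":0,"y":0,"z":0.0003,"ax":0,"ay":0,"az":0,"claw":1},{"x":0,"y":0,"z":0.0006,"ax":0,"ay":0,"az":0,"claw":1},{"x":0,"y":0,"z":0.001,"ax":0,"ay":0,"az":0,"claw":1},{"x":0,"y":0,"z":0.001,"ax":0,"ay":0,"az":0,"claw":1},{"x":0,"y":0,"z":0.001,"ax":0,"ay":0,"az":0,"claw":1}]'
python3 go.py 0.5764 -0.1807 0.1576 2.5
```

```text
time: 12.38
ee_pos: [0.5766, -0.1805, 0.1599]
eef_rot: [1.0, 0.023, 0.0, 0.0]
ft_force: [-0.4, -1.2, 9.4]
width: 0.0256
t 12.38 pos [ 0.5766 -0.1805  0.1599] yaw 2.61 tilt [ 0.05 -0.  ] F [-0.4 -1.2  9.4] w 0.0256 q [ 0.3   0.33 -0.09  1.6   0.03  1.21  0.25]
shift [-0.0002  0.0002  0.0023] turn/2 [ 0.     -0.0004  0.0009]
time: 12.8
ee_pos: [0.5767, -0.1805, 0.1591]
eef_rot: [1.0, 0.023, 0.001, 0.0]
ft_force: [-0.3, -1.2, 10.6]
width: 0.0255
t 12.8 pos [ 0.5767 -0.1805  0.1591] yaw 2.6 tilt [ 0.06 -0.  ] F [-0.3 -1.2 10.6] w 0.0255 q [ 0.3   0.33 -0.09  1.6   0.03  1.21  0.25]
shift [-0.0003  0.0002  0.0015] turn/2 [ 0.0001 -0.0005  0.0009]
```

```bash
python3 -m crank '[{"x":0,"y":0,"z":0.0003,"ax":0,"ay":0,"az":0,"claw":1},{"x":0,"y":0,"z":0.0006,"ax":0,"ay":0,"az":0,"claw":1},{"x":0,"y":0,"z":0.0009,"ax":0,"ay":0,"az":0,"claw":1},{"x":0,"y":0,"z":0.0009,"ax":0,"ay":0,"az":0,"claw":1},{"x":0,"y":0,"z":0.0009,"ax":0,"ay":0,"az":0,"claw":1}]'
python3 go.py 0.5764 -0.1807 0.1576 2.5
```

```text
time: 13.22
ee_pos: [0.5766, -0.1806, 0.1586]
eef_rot: [1.0, 0.023, 0.001, 0.0]
ft_force: [-3.8, 0.4, 13.8]
width: 0.0253
t 13.22 pos [ 0.5766 -0.1806  0.1586] yaw 2.6 tilt [ 0.06 -0.01] F [-3.8  0.4 13.8] w 0.0253 q [ 0.3   0.33 -0.09  1.6   0.03  1.21  0.25]
shift [-0.0002  0.0001  0.001 ] turn/2 [ 0.0001 -0.0005  0.0009]
```

```bash
python3 -m crank '[{"x":0,"y":0,"z":0.0002,"ax":0,"ay":0,"az":0,"claw":1},{"x":0,"y":0,"z":0.0004,"ax":0,"ay":0,"az":0,"claw":1},{"x":0,"y":0,"z":0.0005,"ax":0,"ay":0,"az":0,"claw":1},{"x":0,"y":0,"z":0.0005,"ax":0,"ay":0,"az":0,"claw":1},{"x":0,"y":0,"z":0.0005,"ax":0,"ay":0,"az":0,"claw":1}]'
python3 go.py 0.5764 -0.1807 0.1576 2.5
```

```text
time: 13.63
ee_pos: [0.5766, -0.1806, 0.1584]
eef_rot: [1.0, 0.023, 0.001, 0.0]
ft_force: [-4.1, 0.5, 17.2]
width: 0.0256
t 13.63 pos [ 0.5766 -0.1806  0.1584] yaw 2.6 tilt [ 0.07 -0.01] F [-4.1  0.5 17.2] w 0.0256 q [ 0.3   0.33 -0.09  1.6   0.03  1.21  0.25]
shift [-0.0002  0.0001  0.0008] turn/2 [ 0.0001 -0.0006  0.0008]
```

Run:
```python
from h import *
s=r.read_state();print(s['torque'].round(2),s['ft_force'].round(1))
b=snap('scene','scene2')['color'][125:260,130:270]
cv2.imwrite('pics/s2.png',cv2.convertScaleAbs(cv2.resize(b,None,fx=4,fy=4,interpolation=cv2.INTER_CUBIC),alpha=1.8,beta=10))
c=cam('scene2')
a=np.radians(2.6);M=np.array([[np.cos(a),-np.sin(a)],[np.sin(a),np.cos(a)]])
for z in(.110,.150):
  for sx,sy in((.15,-.1),(.15,.1),(-.15,-.1),(-.15,.1)):
    u,v=proj(c,[*(M@[sx,sy]+[.5764,-.1807]),z]);print(round((u+.5-130)*4-.5),round((v+.5-125)*4-.5),end='; ')
```

```text
[-0.06  1.19 -0.09] [-4.1  0.5 17.2]
64 421; 367 423; 151 158; 394 160; 52 377; 363 379; 144 118; 393 119;
```

View pics/s2.png

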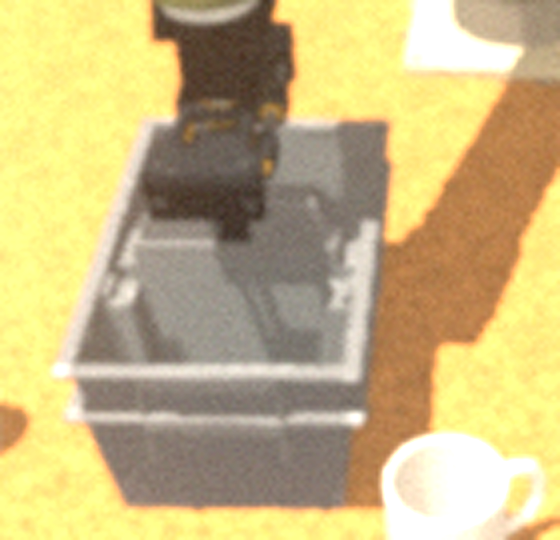

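The crop shows the tote level and nested: front rims at v≈371 and 415, a 44 px gap, which matches the 44 px predicted for 40 mm. The jump in force says the stops are being met, -x end slightly first (+x end raised 0.07°). Level the tool and settle gently.

```bash
python3 -m crank '[{"x":-0.0001,"y":0,"z":0,"ax":0,"ay":-0.0004,"az":0,"claw":1},{"x":-0.0002,"y":0,"z":0,"ax":0,"ay":-0.0008,"az":0,"claw":1},{"x":-0.0003,"y":0,"z":0,"ax":0,"ay":-0.0012,"az":0,"claw":1},{"x":-0.0003,"y":0,"z":0,"ax":0,"ay":-0.0012,"az":0,"claw":1},{"x":-0.0003,"y":0,"z":0,"ax":0,"ay":-0.0012,"az":0,"claw":1}]'
python3 go.py 0.5764 -0.1807 0.1576 2.5; python3 -c "
from bench import r;print(r.read_state()['torque'])"
```

```text
time: 14.1
ee_pos: [0.5766, -0.1806, 0.1584]
eef_rot: [1.0, 0.023, -0.0, 0.0]
ft_force: [-3.3, -0.3, 16.2]
width: 0.0257
t 14.1 pos [ 0.5766 -0.1806  0.1584] yaw 2.6 tilt [-0.03 -0.02] F [-3.3 -0.3 16.2] w 0.0257 q [ 0.3   0.33 -0.09  1.6   0.03  1.21  0.25]
shift [-0.0002  0.0001  0.0008] turn/2 [0.0002 0.0003 0.0009]
[-0.08763293  0.61986705 -0.12789603]
```

```bash
python3 -m crank '[{"x":-0.0002,"y":0,"z":0.0001,"ax":0,"ay":-0.0003,"az":0,"claw":1},{"x":-0.0002,"y":0,"z":0.0002,"ax":0,"ay":-0.0003,"az":0,"claw":1},{"x":-0.0002,"y":0,"z":0.0004,"ax":0,"ay":-0.0003,"az":0,"claw":1},{"x":-0.0002,"y":0,"z":0.0004,"ax":0,"ay":-0.0003,"az":0,"claw":1},{"x":-0.0002,"y":0,"z":0.0004,"ax":0,"ay":-0.0003,"az":0,"claw":1}]'
python3 go.py 0.5764 -0.1807 0.1576 2.5; python3 -c "
from bench import r;print(r.read_state()['torque'])"
```

```text
time: 14.52
ee_pos: [0.5766, -0.1806, 0.1584]
eef_rot: [1.0, 0.023, -0.0, 0.0]
ft_force: [-3.3, 0.3, 17.1]
width: 0.025
t 14.52 pos [ 0.5766 -0.1806  0.1584] yaw 2.6 tilt [-0.03 -0.03] F [-3.3  0.3 17.1] w 0.025 q [ 0.3   0.33 -0.09  1.6   0.03  1.21  0.25]
shift [-0.0002  0.0001  0.0008] turn/2 [0.0002 0.0002 0.0009]
[-0.02591541  0.74708517 -0.07719756]
```

```bash
python3 -m crank '[{"x":0,"y":0,"z":0.0001,"ax":0,"ay":0,"az":0,"claw":1},{"x":0,"y":0,"z":0.0002,"ax":0,"ay":0,"az":0,"claw":1},{"x":0,"y":0,"z":0.0004,"ax":0,"ay":0,"az":0,"claw":1},{"x":0,"y":0,"z":0.0004,"ax":0,"ay":0,"az":0,"claw":1},{"x":0,"y":0,"z":0.0004,"ax":0,"ay":0,"az":0,"claw":1}]'
python3 go.py 0.5764 -0.1807 0.1576 2.5; python3 -c "
from bench import r;print(r.read_state()['torque'])"
```

```text
time: 14.93
ee_pos: [0.5765, -0.1806, 0.1581]
eef_rot: [1.0, 0.023, -0.0, 0.0]
ft_force: [-4.1, 0.6, 18.4]
width: 0.0256
t 14.93 pos [ 0.5765 -0.1806  0.1581] yaw 2.6 tilt [-0.03 -0.03] F [-4.1  0.6 18.4] w 0.0256 q [ 0.3   0.33 -0.09  1.6   0.03  1.21  0.25]
shift [-0.0002  0.0001  0.0005] turn/2 [0.0002 0.0003 0.0008]
[ 0.0104659   0.80699963 -0.06654   ]
```

```bash
python3 -m crank '[{"x":-0.0003,"y":0,"z":0,"ax":0,"ay":0,"az":0,"claw":1},{"x":-0.0006,"y":0,"z":0,"ax":0,"ay":0,"az":0,"claw":1},{"x":-0.0008,"y":0,"z":0,"ax":0,"ay":0,"az":0,"claw":1},{"x":-0.0008,"y":0,"z":0,"ax":0,"ay":0,"az":0,"claw":1},{"x":-0.0008,"y":0,"z":0,"ax":0,"ay":0,"az":0,"claw":1}]'
python3 go.py 0.5764 -0.1807 0.1576 2.5; python3 -c "
from bench import r;print(r.read_state()['torque'])"
```

```text
time: 15.35
ee_pos: [0.5765, -0.1806, 0.158]
eef_rot: [1.0, 0.023, 0.0, 0.0]
ft_force: [0.3, -0.3, 15.6]
width: 0.0259
t 15.35 pos [ 0.5765 -0.1806  0.158 ] yaw 2.61 tilt [ 0.05 -0.03] F [ 0.3 -0.3 15.6] w 0.0259 q [ 0.3   0.33 -0.09  1.6   0.03  1.21  0.25]
shift [-0.0001  0.0001  0.0004] turn/2 [ 0.0003 -0.0005  0.001 ]
[-0.16025352  0.04642094 -0.15427671]
```

Sideways force and moment are relieved. Press the last bit.

```bash
python3 -m crank '[{"x":-0.0001,"y":0,"z":0.0001,"ax":0,"ay":-0.0004,"az":0,"claw":1},{"x":-0.0002,"y":0,"z":0.0002,"ax":0,"ay":-0.0004,"az":0,"claw":1},{"x":-0.0002,"y":0,"z":0.0004,"ax":0,"ay":-0.0004,"az":0,"claw":1},{"x":-0.0002,"y":0,"z":0.0004,"ax":0,"ay":-0.0004,"az":0,"claw":1},{"x":-0.0002,"y":0,"z":0.0004,"ax":0,"ay":-0.0004,"az":0,"claw":1}]'
python3 go.py 0.5764 -0.1807 0.1576 2.5; python3 -c "
from bench import r;print(r.read_state()['torque'])"
```

```text
time: 15.77
ee_pos: [0.5764, -0.1805, 0.1577]
eef_rot: [1.0, 0.023, 0.0, 0.0]
ft_force: [0.2, -0.2, 16.5]
width: 0.025
t 15.77 pos [ 0.5764 -0.1805  0.1577] yaw 2.62 tilt [ 0.03 -0.03] F [ 0.2 -0.2 16.5] w 0.025 q [ 0.3   0.33 -0.09  1.6   0.03  1.21  0.25]
shift [-0.      0.0002  0.0001] turn/2 [ 0.0003 -0.0002  0.001 ]
[-0.06798815 -0.12557    -0.05100877]
```

```bash
python3 -m crank '[{"x":0,"y":0,"z":0.0001,"ax":0,"ay":0,"az":0,"claw":1},{"x":0,"y":0,"z":0.0002,"ax":0,"ay":0,"az":0,"claw":1},{"x":0,"y":0,"z":0.0003,"ax":0,"ay":0,"az":0,"claw":1},{"x":0,"y":0,"z":0.0003,"ax":0,"ay":0,"az":0,"claw":1},{"x":0,"y":0,"z":0.0003,"ax":0,"ay":0,"az":0,"claw":1}]'
python3 go.py 0.5764 -0.1807 0.1576 2.5; python3 -c "
from bench import r;print(r.read_state()['torque'])"
```

```text
time: 16.18
ee_pos: [0.5765, -0.1806, 0.1577]
eef_rot: [1.0, 0.023, 0.0, 0.0]
ft_force: [0.0, 0.4, 18.4]
width: 0.0255
t 16.18 pos [ 0.5765 -0.1806  0.1577] yaw 2.61 tilt [ 0.04 -0.04] F [ 0.   0.4 18.4] w 0.0255 q [ 0.3   0.33 -0.09  1.6   0.03  1.21  0.25]
shift [-0.0001  0.0001  0.0001] turn/2 [ 0.0004 -0.0003  0.001 ]
[-0.06002824  0.1110206  -0.13064806]
```

```bash
python3 -m crank '[{"x":0,"y":0,"z":0.0001,"ax":0,"ay":0,"az":0,"claw":1},{"x":0,"y":0,"z":0.0002,"ax":0,"ay":0,"az":0,"claw":1},{"x":0,"y":0,"z":0.0003,"ax":0,"ay":0,"az":0,"claw":1},{"x":0,"y":0,"z":0.0003,"ax":0,"ay":0,"az":0,"claw":1},{"x":0,"y":0,"z":0.0003,"ax":0,"ay":0,"az":0,"claw":1}]'
python3 go.py 0.5764 -0.1807 0.1576 2.5; python3 -c "
from bench import r;print(r.read_state()['torque'])"
```

```text
time: 16.6
ee_pos: [0.5765, -0.1806, 0.1576]
eef_rot: [1.0, 0.023, 0.0, 0.0]
ft_force: [-1.3, 0.2, 18.9]
width: 0.0258
t 16.6 pos [ 0.5765 -0.1806  0.1576] yaw 2.62 tilt [ 0.04 -0.04] F [-1.3  0.2 18.9] w 0.0258 q [ 0.3   0.33 -0.09  1.6   0.03  1.21  0.25]
shift [-0.0001  0.0001 -0.    ] turn/2 [ 0.0004 -0.0004  0.001 ]
[ 0.00873573  0.26435777 -0.10214403]
```

```bash
python3 -m crank '[{"x":-0.0001,"y":0,"z":0.0001,"ax":0,"ay":0,"az":0,"claw":1},{"x":-0.0002,"y":0,"z":0.0002,"ax":0,"ay":0,"az":0,"claw":1},{"x":-0.0002,"y":0,"z":0.0003,"ax":0,"ay":0,"az":0,"claw":1},{"x":-0.0002,"y":0,"z":0.0004,"ax":0,"ay":0,"az":0,"claw":1},{"x":-0.0002,"y":0,"z":0.0004,"ax":0,"ay":0,"az":0,"claw":1}]'
python3 go.py 0.5764 -0.1807 0.1576 2.5; python3 -c "
from bench import r;print(r.read_state()['torque'])"
```

```text
time: 17.02
ee_pos: [0.5765, -0.1806, 0.1575]
eef_rot: [1.0, 0.023, 0.001, 0.0]
ft_force: [-0.5, 0.2, 21.1]
width: 0.0254
t 17.02 pos [ 0.5765 -0.1806  0.1575] yaw 2.61 tilt [ 0.08 -0.05] F [-0.5  0.2 21.1] w 0.0254 q [ 0.3   0.33 -0.09  1.6   0.03  1.21  0.25]
shift [-0.0001  0.0001 -0.0001] turn/2 [ 0.0004 -0.0006  0.001 ]
[ 0.02365475  0.35388059 -0.1318472 ]
```

Stiff now (0.1 mm per 2 N) and at the expected height, so it is home. Relieve the push, then open.

```bash
python3 -m crank '[{"x":0,"y":0,"z":-0.0005,"ax":0,"ay":0.0003,"az":0,"claw":1},{"x":0,"y":0,"z":-0.001,"ax":0,"ay":0.0003,"az":0,"claw":1},{"x":0,"y":0,"z":-0.0015,"ax":0,"ay":0.0003,"az":0,"claw":1},{"x":0,"y":0,"z":-0.002,"ax":0,"ay":0.0003,"az":0,"claw":1},{"x":0,"y":0,"z":-0.002,"ax":0,"ay":0.0003,"az":0,"claw":1}]'
python3 go.py 0.5764 -0.1807 0.1576 2.5; python3 -c "
from bench import r;print(r.read_state()['torque'])"
```

```text
time: 17.43
ee_pos: [0.5763, -0.1805, 0.1577]
eef_rot: [1.0, 0.023, 0.0, 0.0]
ft_force: [4.9, -0.8, 8.0]
width: 0.0254
t 17.43 pos [ 0.5763 -0.1805  0.1577] yaw 2.63 tilt [ 0.05 -0.02] F [ 4.9 -0.8  8. ] w 0.0254 q [ 0.3   0.33 -0.09  1.6   0.03  1.21  0.25]
shift [0.     0.0002 0.0001] turn/2 [ 0.0002 -0.0004  0.0011]
[-0.28233884 -1.14294873 -0.15254316]
```

```bash
python3 -m crank '[{"x":0.0003,"y":0,"z":-0.0003,"ax":0,"ay":0,"az":0,"claw":1},{"x":0.0006,"y":0,"z":-0.0006,"ax":0,"ay":0,"az":0,"claw":1},{"x":0.0008,"y":0,"z":-0.0006,"ax":0,"ay":0,"az":0,"claw":1},{"x":0.0008,"y":0,"z":-0.0006,"ax":0,"ay":0,"az":0,"claw":1},{"x":0.0008,"y":0,"z":-0.0006,"ax":0,"ay":0,"az":0,"claw":1}]'
python3 go.py 0.5764 -0.1807 0.1576 2.5
python3 -m crank '[{"x":0,"y":0,"z":0,"ax":0,"ay":0,"az":0,"claw":0.3},{"x":0,"y":0,"z":0,"ax":0,"ay":0,"az":0,"claw":0.1},{"x":0,"y":0,"z":0,"ax":0,"ay":0,"az":0,"claw":0},{"x":0,"y":0,"z":0,"ax":0,"ay":0,"az":0,"claw":-0.2},{"x":0,"y":0,"z":0,"ax":0,"ay":0,"az":0,"claw":-0.4}]' 20
python3 go.py 0.5764 -0.1807 0.1576 2.5
```

```text
time: 17.85
ee_pos: [0.5764, -0.1805, 0.1577]
eef_rot: [1.0, 0.023, -0.001, 0.0]
ft_force: [5.2, -1.2, 6.8]
width: 0.026
t 17.85 pos [ 0.5764 -0.1805  0.1577] yaw 2.62 tilt [-0.06 -0.01] F [ 5.2 -1.2  6.8] w 0.026 q [ 0.3   0.33 -0.09  1.6   0.03  1.21  0.25]
shift [0.     0.0002 0.0001] turn/2 [0.0001 0.0005 0.001 ]
time: 18.27
ee_pos: [0.5746, -0.1803, 0.1562]
eef_rot: [1.0, 0.023, -0.003, -0.0]
ft_force: [0.9, 0.3, 0.9]
width: 0.049
t 18.27 pos [ 0.5746 -0.1803  0.1562] yaw 2.61 tilt [-0.31  0.04] F [0.9 0.3 0.9] w 0.049 q [ 0.3   0.33 -0.09  1.6   0.03  1.21  0.25]
shift [ 0.0017  0.0005 -0.0014] turn/2 [-0.0004  0.0027  0.0009]
```

```bash
python3 -m crank '[{"x":0.0015,"y":0,"z":-0.002,"ax":0,"ay":0.0027,"az":0,"claw":-0.4},{"x":0.0015,"y":0,"z":-0.01,"ax":0,"ay":0.0027,"az":0,"claw":-0.6},{"x":0.0015,"y":0,"z":-0.03,"ax":0,"ay":0.0027,"az":0,"claw":-0.8},{"x":0.0015,"y":0,"z":-0.06,"ax":0,"ay":0.0027,"az":0,"claw":-1},{"x":0.0015,"y":0,"z":-0.1,"ax":0,"ay":0.0027,"az":0,"claw":-1}]' 20
python3 -m crank '[{"x":0,"y":0,"z":-0.04,"ax":0,"ay":0,"az":0,"claw":-1},{"x":0,"y":0,"z":-0.08,"ax":0,"ay":0,"az":0,"claw":-1},{"x":0,"y":0,"z":-0.12,"ax":0,"ay":0,"az":0,"claw":-1},{"x":-0.03,"y":-0.02,"z":-0.13,"ax":0,"ay":0,"az":0,"claw":-1},{"x":-0.06,"y":-0.04,"z":-0.13,"ax":0,"ay":0,"az":0,"claw":-1}]' 20
python3 -m crank '[{"x":-0.02,"y":-0.036,"z":0,"ax":0,"ay":0,"az":0,"claw":-1},{"x":-0.04,"y":-0.072,"z":0,"ax":0,"ay":0,"az":0,"claw":-1},{"x":-0.05,"y":-0.11,"z":0,"ax":0,"ay":0,"az":0,"claw":-1},{"x":-0.06,"y":-0.15,"z":0,"ax":0,"ay":0,"az":0,"claw":-1},{"x":-0.06,"y":-0.19,"z":0,"ax":0,"ay":0,"az":0,"claw":-1}]' 20
python3 -m crank '[{"x":0,"y":-0.04,"z":0,"ax":0,"ay":0,"az":0,"claw":-1},{"x":0,"y":-0.08,"z":0,"ax":0,"ay":0,"az":0,"claw":-1},{"x":0,"y":-0.12,"z":0,"ax":0,"ay":0,"az":0,"claw":-1},{"x":0,"y":-0.15,"z":0,"ax":0,"ay":0,"az":0,"claw":-1},{"x":0,"y":-0.15,"z":0,"ax":0,"ay":0,"az":0,"claw":-1}]' 20
python3 go.py 0.5764 -0.1807 0.1576 2.5
python3 - <<'E'
from h import *
a=snap('top','top3')['color'][130:275,225:395];b=snap('scene','scene3')['color'][130:275,90:390]
f=lambda i,w,h:cv2.convertScaleAbs(cv2.resize(i,(w,h),interpolation=cv2.INTER_CUBIC),alpha=1.6,beta=10)
cv2.imwrite('pics/e.png',np.vstack([np.hstack([f(a,340,290),f(cv2.imread('pics/top0.png')[130:275,225:395],340,290)]),f(b,680,290*680//600)])[:600])
# residual motion of everything else since the start, from image differences
A=cv2.imread('pics/scene0.png');B=cv2.imread('pics/scene3.png')
def sh(n,x,y,w,h):
    t=cv2.imread(f'pics/{n}0.png')[y:y+h,x:x+w].astype(np.float32).mean(2);q=cv2.imread(f'pics/{n}3.png')[y:y+h,x:x+w].astype(np.float32).mean(2)
    return np.round(cv2.phaseCorrelate(t,q,cv2.createHanningWindow((w,h),cv2.CV_32F)),2)
print('jar',sh('scene',95,200,44,50),'mug',sh('scene',220,225,50,60),'base low',sh('scene',150,232,70,24),'stock low',sh('scene',280,225,74,30),'tape',sh('top',100,195,40,50))
E
```

```text
time: 18.68
ee_pos: [0.5757, -0.1801, 0.2562]
eef_rot: [1.0, 0.023, -0.001, -0.001]
ft_force: [0.7, -0.2, 0.5]
width: 0.0801
time: 19.1
ee_pos: [0.5163, -0.1435, 0.3905]
eef_rot: [1.0, 0.022, 0.004, 0.0]
ft_force: [-0.5, 1.2, 0.3]
width: 0.0869
time: 19.52
ee_pos: [0.4446, 0.0453, 0.3882]
eef_rot: [1.0, 0.022, 0.002, 0.0]
ft_force: [1.9, -0.2, 0.9]
width: 0.0872
time: 19.93
ee_pos: [0.4376, 0.2002, 0.3873]
eef_rot: [1.0, 0.027, 0.001, -0.001]
ft_force: [-0.2, -0.4, -0.2]
width: 0.0875
t 19.93 pos [0.4376 0.2002 0.3873] yaw 3.12 tilt [0.08 0.15] F [-0.2 -0.4 -0.2] w 0.0875 q [-0.04 -0.   -0.48  1.51 -0.    1.63 -0.46]
shift [0.1175 0.3885 0.2289] turn/2 [-0.0013 -0.0008  0.0054]Traceback (most recent call last):
  File "<stdin>", line 10, in <module>
  File "<stdin>", line 9, in sh
    return _wrapfunc(a, 'round', decimals=decimals, out=out)
    return _wrapit(obj, method, *args, **kwds)
    conv = _array_converter(obj)
ValueError: setting an array element with a sequence. The requested array has an inhomogeneous shape after 1 dimensions. The detected shape was (2,) + inhomogeneous part.
```

View pics/e.png

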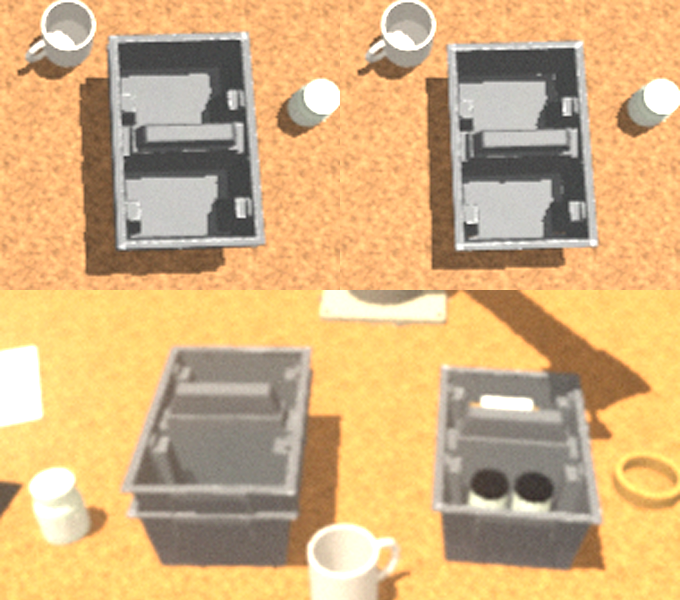

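The final picture shows the totes nested with even rim gap, same column pattern as the base, and mug, jar, tape and stocked tote in place. Last check: rim height and motions of the others.

Run:
```python
from h import *
ct,cs=cam('top3'),cam('scene3')
T=lambda U,V:((U+.5)/2-.5+225,(V+.5)/2-.5+130)
S=lambda U,V:((U+.5)/2.267-.5+90,(V-290+.5)/2.262-.5+130)
P=np.array([tri([(ct,*T(*a)),(cs,*S(*b))])[0] for a,b in zip([(108,38),(249,34),(264,243),(119,248)],[(299,487),(125,488),(173,349),(310,351)])])
print(P.round(4),P.mean(0).round(4))
def sh(n,x,y,w,h):
    t,q=[cv2.imread(f'pics/{n}{k}.png')[y:y+h,x:x+w].astype(np.float32).mean(2) for k in(0,3)]
    d,s=cv2.phaseCorrelate(t,q,cv2.createHanningWindow((w,h),cv2.CV_32F));return np.round(d,2),round(s,2)
print('jar',sh('scene',95,200,44,50),'mug',sh('scene',220,225,50,60),'base low',sh('scene',150,230,76,26),'stock low',sh('scene',280,225,74,30),'tape',sh('top',100,195,40,50))
s=r.read_state();print(s['time'],s['ft_force'].round(1),np.abs(s['joint_vel']).max())
```

```text
[[ 0.7162 -0.0719  0.154 ]
 [ 0.726  -0.2707  0.1512]
 [ 0.4335 -0.2855  0.1447]
 [ 0.4242 -0.0902  0.1428]] [ 0.575  -0.1796  0.1482]
jar (array([0.41, 0.  ]), 0.9) mug (array([ 0.07, -0.1 ]), 0.8) base low (array([0.11, 0.52]), 0.9) stock low (array([ 0.29, -0.25]), 1.0) tape (array([ 0.89, -2.9 ]), 0.2)
20.0333 [ 0.7 -0.4 -1. ] 0.04553782446020542
```

Mean rim height of 0.148 has the same −2 mm bias as the base measured at 0.108, but the picks are rough (the corners suggest a slope). One closer check with the level model overlaid.

Run:
```python
from h import *
a=np.radians(2.4);M=np.array([[np.cos(a),-np.sin(a)],[np.sin(a),np.cos(a)]])
out=[]
for n,(x0,y0,w,h),k in(('top',(272,140,90,122),4.4),('scene',(140,145,96,115),4.6)):
    c=cam(n+'3');i=cv2.imread(f'pics/{n}3.png')[y0:y0+h,x0:x0+w]
    i=cv2.convertScaleAbs(cv2.resize(i,None,fx=k,fy=k,interpolation=cv2.INTER_CUBIC),alpha=1.6,beta=10)
    q=[proj(c,[*(M@p+[.5764,-.1805]),.150]) for p in np.array([(.15,.1),(.15,-.1),(-.15,-.1),(-.15,.1)])]
    q=[((u+.5-x0)*k-.5,(v+.5-y0)*k-.5) for u,v in q];print(n,np.round(q))
    out.append(i)
H=max(i.shape[0] for i in out);cv2.imwrite('pics/z.png',np.hstack([cv2.copyMakeBorder(i,0,H-i.shape[0],0,0,cv2.BORDER_CONSTANT) for i in out])[:600,:])
print([i.shape for i in out])
t,q=[cv2.imread(f'pics/scene{k}.png')[195:235,355:400].astype(np.float32).mean(2) for k in(0,3)]
print('tape',cv2.phaseCorrelate(t,q,cv2.createHanningWindow((45,40),cv2.CV_32F)))
```

```text
top [[ 34.  33.]
 [344.  26.]
 [380. 495.]
 [ 54. 504.]]
scene [[371. 344.]
 [ 14. 341.]
 [120.  43.]
 [406.  46.]]
[(537, 396, 3), (529, 442, 3)]
tape ((0.5141309838772656, -0.24325120413167056), 0.9580826822916667)
```

View pics/z.png

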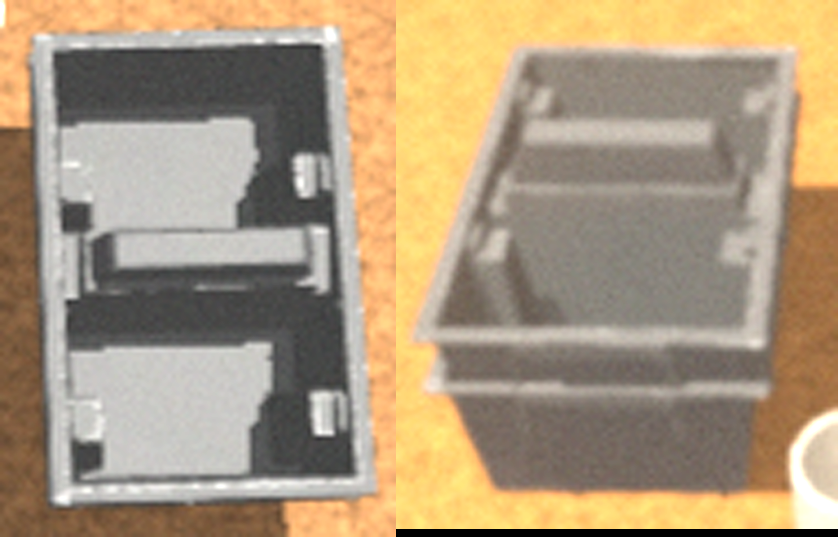

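Observed corners differ from the level, home model by about 1 px of even edge shrinkage, front and back alike (the same bias as at the start). So it is level and home.

```bash
python3 -c "
from bench import close_job,r
print(r.read_state()['time'],close_job())"
```

```text
the job is handed in; nothing more can be done
20.0333 None
```

The upper tote is now nested in the other empty tote, fully home and level, and the job is handed in at 20 s of the 67 s limit. I lifted it off the stocked tote by its handle and turned it half a turn. I then lowered it in and pressed it down in sub-millimetre steps at the end.

**Pressing force:** the peak push I read was 21 N at the wrist, about 26 N on the rims with the tote's weight, against the limit of about 30 N. About 1 mm above home a sideways force of about 4 N built up, and I relieved it before pressing on.

**Home position:** it stopped stiffly with the tool at 0.1575 m, where 0.1576 m was expected. It stayed there when I eased off the push before letting go.

**Last checks:**
- **Rim height:** the pictures gave 148 mm against 150 mm expected. The base tote had also measured 2 mm low, so I take this as a measuring bias.
- **Level:** rough corner readings first suggested a slope of about 9 mm along the length. A closer view matched a level tote within about 1 pixel (about 2 mm), front and back alike.
- **Other objects:** the receiving tote, stocked tote, jar and mug shifted by no more than about 0.5 pixel, which is image noise. The tape roll's first comparison, from the top view, was unreliable because its match was poor. The scene view gave 0.6 pixel for it.
- **Robot:** at hand-in it was clear of everything, with no force above noise.

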